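Dock the signal meter over the cradle lip and switch it on

TASK

Push the yellow signal meter, without picking it up, up the dock's ramp and over the brass lip until its tail has dropped behind the lip and it lies flat in the cradle against the sprung contact. Push gently all the way, never with more than about 20 N, for the end bumpers are hard. Then throw the dock's red switch lever fully over to its other side, and leave the other things on the cart where they are.

Things in the scene. Friction and masses are not known exactly. Their poses are not given: they have to be found in the camera images.
- meter: Yellow plastic signal meter, a flat box 110 (its x) x 90 (its y) x 40 mm (z), about 0.45 kg, loose, too wide to grip. Origin at the centre of its underside, z up; +x is its leading end (copper contact plate). The bottom edges of both ends are rounded (3 mm). It starts flat on the cart in front of the ramp, leading end roughly towards the dock.
- dock: Fixed dock. +x is the push direction; origin at cart level under the top edge of the ramp, on the centre line. The ramp rises from 0 at x = -70 mm to 10 mm at x = 0; a level deck 10 mm high runs on to x = 205. Blue side rails (tops 28 mm above the cart) leave a channel 96 mm wide from x = -70 on; flared guides widen it to about 148 mm at x = -115.
- dock_lip (a point): Mark on the deck at dock x = 35 mm. The cradle with its brass lip is clamped anywhere within 15 mm before or after this mark; exactly where is NOT measured. The lip crosses the channel, 5 mm above the deck, with a 30 degree bevel on the ramp side and an upright inner face, the reference of all cradle sizes (at dock x = 20 to 50 mm).
- dock_end (a point): Mark on the deck at dock x = 148 mm, near the cradle's end. A sprung brass contact stands 104 mm past the lip's inner face (2 N to start, 5 N when pressed 9 mm), between two hard bumpers 113 mm past it. The meter must press the contact 6 to 8 mm before its tail can drop; 1 to 3 mm farther it strikes the bumpers and the force rises steeply.
- dock_home (a point): Mark on the deck at dock x = 92 mm. Docked, the meter lies flat on the deck, its origin 55 to 58 mm past the lip's inner face, so within 17 mm of this mark along x. With its tail still on the lip it leans 2.6 degrees. Friction of the pusher can hold the tail up: easing the pusher 10 mm down while it presses brings it down. Sliding and climbing take 1 to 9 N, with the contact up to about 10 N.
- switch (a joint): Red toggle lever of the dock's power switch, on a small grey block standing on the cart: angle in rad, near 0 leaning to one side (off), 1.0 leaning fully to the other (on). It stays where it is left, by friction.
- switch_tip (a point): Tip of the red lever, 80 mm long; its frame moves and tilts with the lever. Seen from above, the lever must be swung along the horizontal direction of this frame's +x axis.
- switch_base: Grey block that carries the lever; origin at the centre of its underside, +x is the horizontal direction in which the lever is thrown.
- heatsink0: Copper finned heatsink, 42 x 42 x 28 mm, bystander; origin under its centre.
- heatsink1: Copper finned heatsink, 42 x 42 x 28 mm, bystander; origin under its centre.
- heatsink2: Copper finned heatsink, 42 x 42 x 28 mm, bystander; origin under its centre.
- fuse_holder: White ceramic fuse holder, 50 x 22 x 26 mm, bystander; origin under its centre.
- bolt: Rusty dish clamp bolt lying down, 68 x 19 x 19 mm, bystander; origin under its centre.
Not all that is in view belongs to the job. There is more than one size of the meter; the job needs the larger. Leave any pink look-alike of the switch_base alone.

How it is judged:
On the way, in this order (a step that is already met when the one before it is completed fails the run):
1. the meter lies flat in the cradle, its tail dropped behind the lip, with the switch still off (x of meter in the frame of dock above 0.07 m and z of meter in the frame of dock below 0.0115 m and angle between meter's own z axis and vertical below 0.02 rad and value of joint switch below 0.4 rad), for 0.2 s.
2. the switch lever is thrown over (value of joint switch above 0.85 rad), for 0.2 s.
At the end, for the whole second after the job is handed in: The meter rests flat in the cradle behind the lip (tilt under 0.02 rad, underside 8 to 11.5 mm above the cart, origin at dock x 70 to 115 mm, square to the dock within 0.1 rad), at rest, and the switch lever stands beyond 0.85 rad (x of meter in the frame of dock between 0.07 and 0.115 m and z of meter in the frame of dock between 0.008 and 0.0115 m and angle between meter's own z axis and vertical below 0.02 rad and angle between the x axis of meter and the x axis of dock, either way round below 0.1 rad and linear speed of meter below 0.01 m/s and value of joint switch above 0.85 rad); the robot touches nothing.
It fails at once if the meter is pushed with more than 20 N (contact force between any of the fingers, the arm and meter above 20 N).
It fails at once if the meter is picked up (its underside centre more than 40 mm above the cart) or tipped beyond 0.35 rad (height (world z) of meter above 0.04 m or angle between meter's own z axis and vertical above 0.35 rad).
It fails at once if a bystander is moved more than 20 mm (distance of any of heatsink0, heatsink1, heatsink2, fuse_holder, bolt from where it was at the start of the episode above 0.02 m).
It also fails if it takes over 67 s, if anything falls off the work surface, if the arm or the gripper's body presses on something with over 40 N, if the wrist force passes 120 N, or if a joint passes its speed limit or range.

ROBOT

A 6-joint arm with a two-finger parallel gripper is mounted at the origin on the work surface. World frame = base frame: x ahead of the robot, y to its left, z up, the work surface at z = 0. Lengths are in m, angles in rad, forces in N, time in s.
With the tool pointing down it reaches from about 0.275 to 0.75 m from the base axis. Payload 10.2 kg.
Tool frame: the origin (TCP) lies midway between the tips of the shut fingers; the grasp point (between the pads) lies grip_point_offset behind it (grip_point_offset is the distance from the TCP to the grasp point, in m); x points along the fingers, y is the direction in which the jaws open and shut, and the axes are right-handed (so a half turn about x gives the same grasp; the last joint's range is limited). The gripper opens to 85 mm and grips with 20 to 120 N. Pads are 22 mm wide; open, the fingers measure 114 mm over their backs; the gripper's body (76 mm by 85 mm) begins 54 mm behind the grasp point. The pads swing forward as they close: fully open they stand 13 mm farther back than shut.
Start: joints at [1.054, 0.313, 1.498, -0, 1.331, -0.223], TCP at [0.152, 0.503, 0.231] pointing down, gripper open.
Joint ranges: [-2.94, 2.94], [-0.97, 2.17], [0.19, 2.56], [-1.23, 4.37], [0.02, 3.11], [-2.88, 2.88]. Speed limits (rad/s): [2.39, 2.39, 3.01, 3.14, 3.14, 3.14].

INTERFACE

Orientations are given as [roll, pitch, yaw] about the fixed x, y, z axes, in that order (R = Rz(yaw) Ry(pitch) Rx(roll)).
In Python, from station import * gives the robot as it stands. The module is installed in compiled form; this text tells all that it offers.
- The arm moves only by the tool jog_arm, never from a script. Its argument "plan" is a list of rows, each a list of 6 numbers: the shift along the tool's x, y, z in cm, then the turn, a rotation vector about the tool's x, y, z in degrees. In form: [[x, y, z, rx, ry, rz], ...]. A call has 1 to 8 rows; each row is the pose to reach, as a shift and turn from the pose commanded when the call began, along the tool's axes at that moment; what a row does not reach only later rows make up. A row lasts 1/10 s, in which the tool goes at most 50 mm and 8.59 degrees, less where a joint would pass 70% of its speed; a pose out of reach is approached as far as the arm can. A call with a gripper value outside its range is refused whole. "grip" is the finger opening in cm, from 0 to 8.54, set as the call begins (left out, the last holds). The fingers move at their own pace and stop on an object; the grip force is fixed at half the most. Time passes only in rows, so rows that repeat a pose let the fingers close. It gives the time, the measured TCP pose, the force and the opening at its end, in the units of the state.
- state(): the state, without advancing time (a new reading comes with each control period).
- get_image(name): name is "scene" or "side" or "wrist"; returns a dict with "frame" (384x512x3 uint8, blue, green, red), "z_map" (384x512 float32, m along the optical axis (not along the pixel's ray), 0 where there is no reading), "K" (3x3 intrinsics, pixels), "position" and "rotation" of the camera in the world. Camera axes: x right, y up, looking along -z (the intrinsics and any distortion apply to the point x, -y, -z); pixel columns grow to the right and rows downward; lengths in m; the calibration is good to about 2 mm. A picture is of the moment at which its call begins.
- hand_in(): hands the job in, once; it reports no verdict.
The state is a dict: "t": time; "joint_positions": joint angles; "qvel": joint speeds; "tau": joint torques, N m; "tool_pos": TCP position; "orientation": TCP orientation; "ft_force": force on the tool from outside, world axes, zero at the start; "moment": the same for the moment, N m; "opening": finger opening in m.
Only numpy, scipy, OpenCV 4.12 (cv2) and the standard library are available. Lean on these libraries where they do the work, as an engineer would, in place of code of your own. Each camera call takes 0.05 s, during which the arm holds its last target.

## Working session

There is one attempt and no reset: what is moved stays moved. The work goes in short steps, Python scripts to look and compute and a tool call to move; the robot and the scene stay as the last step left them, time stands still between calls to the robot, and variables do not carry over. Pictures are saved under pics/ and viewed, and the job is handed in when it is done.

Besides the shell and the picture viewer there is one more tool, called after "Call:" by a JSON object that holds its "name" and its "arguments", one argument or row to a line. jog_arm: Moves the arm, as the interface text tells. Its arguments: {"type":"object","properties":{"plan":{"type":"array","items":{"type":"array","items":{"type":"number"}}},"grip":{"type":"number"}},"required":["plan"]}

```bash
mkdir -p pics
python3 - <<'E'
from station import *
import cv2
s=state(); print(s)
for n in ["scene","side","wrist"]:
    d=get_image(n); cv2.imwrite(f"pics/{n}0.png",d["frame"]); print(n,d["K"].tolist(),d["position"],d["rotation"])
    import numpy as np; np.savez(f"{n}0.npz",**d)
E
```

```text
{'t': 0.0, 'joint_positions': array([ 1.05359358e+00,  3.13441009e-01,  1.49846953e+00,  1.17780422e-05,
        1.33099989e+00, -2.23391158e-01]), 'qvel': array([ 1.46221068e-03, -1.53171008e-05,  1.15953297e-03, -4.61890815e-04,
        1.81195714e-04,  1.28071912e-04]), 'tau': array([-9.16140052e-04, -4.12282348e+01, -2.59730530e+01, -2.93403746e-04,
        4.26341750e-03,  1.23856705e-05]), 'tool_pos': array([0.15190937, 0.50226123, 0.23072747]), 'orientation': array([-1.80286655,  1.5694785 , -2.09668095]), 'ft_force': array([-0.17910328, -0.40738292, -0.07713342]), 'moment': array([-0.02539539,  0.00242839, -0.00455942]), 'opening': 0.08582269847984333}
scene [[394.71062582252966, 0.0, 256.1854527823618], [0.0, 394.71062582252966, 189.72380208909217], [0.0, 0.0, 1.0]] [1.10449816 0.04274723 0.76682337] [0.69098746 0.01724857 1.67142726]
side [[364.4178343678723, 0.0, 246.62210810241552], [0.0, 364.4178343678723, 190.37228613358243], [0.0, 0.0, 1.0]] [ 0.4661236  -0.5155686   0.64068726] [ 0.75519883 -0.01383052 -0.1578007 ]
wrist [[334.2119388780553, 0.0, 250.78490811017846], [0.0, 334.2119388780553, 193.6019909386193], [0.0, 0.0, 1.0]] [0.08097019 0.52340673 0.37301686] [-0.29909131  0.00165083  1.27734566]
```

View pics/scene0.png

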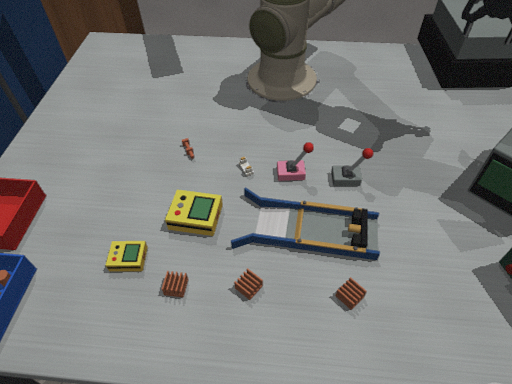

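View pics/side0.png

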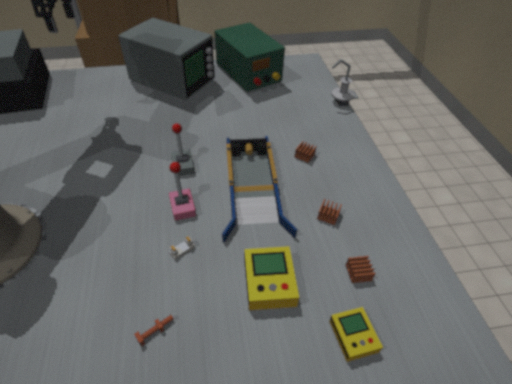

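View pics/wrist0.png

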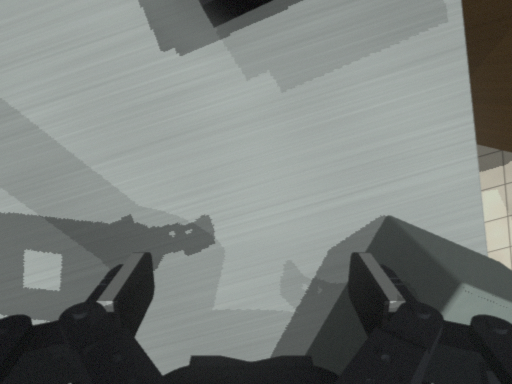

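The scene shows the large yellow meter (195,212) left of the dock. The ramp opens at (265,222), the lip strip is at (300,225), and the contact and bumpers are at (358,230). The grey switch is at (346,178) with its red tip at (368,154), and the pink decoy is at (291,172). The small meter is at (127,256). Next I'll measure positions.

```bash
cat > h.py <<'E'
import numpy as np, cv2
from scipy.spatial.transform import Rotation as Ro
def cloud(d):
    K=d["K"];z=d["z_map"];h,w=z.shape
    v,u=np.mgrid[0:h,0:w]
    x=(u-K[0,2])/K[0,0]*z; y=(v-K[1,2])/K[1,1]*z
    R=Ro.from_euler('xyz',np.ravel(d["rotation"])).as_matrix()
    P=np.stack([x,-y,-z],-1)@R.T+np.ravel(d["position"]); P[z==0]=np.nan
    return P
def hsv(d): return cv2.cvtColor(d["frame"],cv2.COLOR_BGR2HSV)
def ld(n): return dict(np.load(n))
E
python3 - <<'E'
from h import *
np.set_printoptions(precision=4,suppress=True)
for n in ["scene","side"]:
    d=ld(n+"0.npz");P=cloud(d);H=hsv(d)
    print(n,"table z",np.nanmedian(P[300:330,180:230,2]) if n=="scene" else np.nanmedian(P[220:300,20:60,2]))
    def comp(name,m,minn=15):
        k,l,st,c=cv2.connectedComponentsWithStats(m.astype(np.uint8))
        for i in range(1,k):
            if st[i,4]<minn: continue
            q=P[l==i]; q=q[~np.isnan(q[:,0])]
            if len(q)<5 or abs(q[:,2].mean())>.3: continue
            print(name,st[i],"med",np.median(q,0),"min",q.min(0),"max",q.max(0))
            yield q
    ye=(H[...,0]>22)&(H[...,0]<35)&(H[...,1]>150)&(H[...,2]>80)
    for q in comp("yel",ye):
        zt=np.percentile(q[:,2],90); 
        t=q[q[:,2]>zt-.006]; 
        r=cv2.minAreaRect((t[:,:2]*1000).astype(np.float32)); print("   top z",np.median(t[:,2]),"rect",r)
    bl=(H[...,0]>100)&(H[...,0]<125)&(H[...,1]>130)
    for q in comp("blue",bl):
        t=q[(q[:,2]>.02)&(q[:,2]<.034)]
        if len(t)>10: print("  top",len(t),cv2.minAreaRect((t[:,:2]*1000).astype(np.float32)))
    rd=((H[...,0]<6)|(H[...,0]>174))&(H[...,1]>180)&(H[...,2]>100)
    for q in comp("red",rd): pass
    pk=(H[...,0]>155)&(H[...,0]<175)&(H[...,1]>80)
    for q in comp("pink",pk): pass
    br=(H[...,0]>12)&(H[...,0]<24)&(H[...,1]>110)
    for q in comp("brass",br): pass
    co=(H[...,0]>3)&(H[...,0]<13)&(H[...,1]>110)
    for q in comp("cop",co): pass
    ox,oy=(220,180) if n=="scene" else (150,100)
    cv2.imwrite(f"pics/{n}_z.png",cv2.resize(d["frame"][oy-40:oy+150,ox:ox+180] if n=="scene" else d["frame"][oy:oy+220,ox:ox+180],None,fx=4,fy=3 if n=="scene" else 2.7,interpolation=cv2.INTER_CUBIC))
E
```

```text
scene table z 0.000927208754849973
yel [165 190  56  38 910] med [ 0.581  -0.1832  0.041 ] min [ 0.5264 -0.2267  0.0164] max [ 0.6208 -0.1117  0.0449]
   top z 0.04101410221579449 rect ((573.0626220703125, -169.17967224121094), (111.17131805419922, 89.8964614868164), 86.40961456298828)
yel [106 242  39  28 521] med [ 0.7051 -0.3043  0.0277] min [ 0.667  -0.3336  0.0061] max [ 0.7305 -0.2555  0.0317]
   top z 0.027765275579155535 rect ((698.5579833984375, -294.7481994628906), (59.20315933227539, 74.88488006591797), 5.281606197357178)
blue [   0    0   67  118 4049] med [-0.3991 -1.1479 -0.1827] min [-0.6258 -1.1588 -0.3852] max [-0.1045 -1.084   0.0532]
  top 44 ((-390.77166748046875, -1148.5350341796875), (11.447657585144043, 90.43876647949219), 87.02274322509766)
blue [245 188 108  28 491] med [0.5297 0.0358 0.0204] min [ 0.4959 -0.0597  0.0018] max [0.5435 0.1984 0.0327]
  top 257 ((530.9993286132812, 66.68294525146484), (259.5573425292969, 24.378507614135742), 79.75927734375)
blue [367 212  11   7  54] med [0.5458 0.2431 0.0249] min [0.5395 0.2258 0.0118] max [0.5552 0.2537 0.0452
[... 6426 characters left out ...]
.7308 -0.3298  0.0172]
cop [254  61  11   8  22] med [0.6817 0.5166 0.0867] min [0.6592 0.5068 0.0785] max [0.6939 0.5235 0.0982]
cop [296 145  19  17 207] med [0.738  0.1751 0.017 ] min [0.7174 0.1545 0.0018] max [0.7647 0.2084 0.0286]
cop [319 206  20  18 246] med [ 0.7373 -0.0316  0.0055] min [ 0.7173 -0.0535  0.0017] max [ 0.7641 -0.0002  0.0287]
cop [347 257  27  25 503] med [ 0.7512 -0.1783  0.0209] min [ 0.7322 -0.1981  0.0021] max [ 0.7753 -0.1567  0.0295]
cop [282 284   6   5  16] med [ 0.5939 -0.2034  0.04  ] min [ 0.5886 -0.2092  0.0385] max [ 0.5989 -0.1993  0.0416]
cop [135 316  37  28 225] med [ 0.3564 -0.2366  0.0133] min [ 0.3253 -0.2564  0.0067] max [ 0.3858 -0.2176  0.0197]
```

Run:
```python
from h import *
np.set_printoptions(precision=4,suppress=True)
for n in ["scene","side"]:
    d=ld(n+"0.npz");P=cloud(d);H=hsv(d)
    m=(P[...,2]>.022)&(P[...,2]<.036)&(P[...,1]>-.02)&(P[...,1]<.24)
    for lo,hi in [(.515,.555),(.62,.66)]:
        q=P[m&(P[...,0]>lo)&(P[...,0]<hi)]
        # per-y-bin centers
        b=[]
        for y in np.arange(-.02,.24,.01):
            s=q[(q[:,1]>=y)&(q[:,1]<y+.01)]
            if len(s)>3: b.append([y+.005,s[:,0].min(),np.median(s[:,0]),s[:,0].max()])
        b=np.array(b)
        for c in (1,2,3):
            p=np.polyfit(b[:,0],b[:,c],1); print(n,lo,c,"slope",p[0],"x@y=.042",np.polyval(p,.042),"res",np.std(b[:,c]-np.polyval(p,b[:,0])))
    # profile along centre
    for xc in (.575,.585,.6):
      for y0,y1,st in ((-.05,.11,.004),(.17,.215,.004)):
        o=[]
        for y in np.arange(y0,y1,st):
            s=(abs(P[...,0]-xc)<.012)&(P[...,1]>=y)&(P[...,1]<y+st)
            if s.sum(): o.append((round(y+st/2,3),round(float(np.median(P[s][:,2]))*1000,1)))
        if xc==.585: print(n,xc,o)
    # switch: grey block and lever points
    s=(P[...,0]>.36)&(P[...,0]<.48)&(P[...,1]>.13)&(P[...,1]<.26)&(P[...,2]>.006)
    q=P[s]; 
    for a,b_ in ((.006,.02),(.02,.035),(.035,.05),(.05,.065),(.065,.08),(.08,.095),(.095,.12)):
        t=q[(q[:,2]>=a)&(q[:,2]<b_)]
        if len(t): print(n,"sw",a,len(t),"med",np.median(t,0),t.min(0),t.max(0), cv2.minAreaRect((t[:,:2]*1000).astype(np.float32)) if len(t)>5 else '')
    s=(P[...,0]>.36)&(P[...,0]<.48)&(P[...,1]>-.01)&(P[...,1]<.11)&(P[...,2]>.02)&(P[...,2]<.035)
    print("pink",cv2.minAreaRect((P[s][:,:2]*1000).astype(np.float32)))
```

```text
scene 0.515 1 slope 0.06304367283258186 x@y=.042 0.5226544558751893 res 0.0015467466626755664
scene 0.515 2 slope 0.07274622207095417 x@y=.042 0.5293993204515531 res 0.0010168840265990483
scene 0.515 3 slope 0.08506806960381795 x@y=.042 0.5324490177660505 res 0.002970631002146904
scene 0.62 1 slope 0.05589039265348435 x@y=.042 0.627413926625258 res 0.0036947880898657716
scene 0.62 2 slope 0.07469784225989869 x@y=.042 0.6337046347242772 res 0.0006748990864492721
scene 0.62 3 slope 0.0831183842843736 x@y=.042 0.6367123502032217 res 0.00073356449550847
scene 0.585 [(np.float64(-0.048), 0.9), (np.float64(-0.044), 0.8), (np.float64(-0.04), 1.5), (np.float64(-0.036), 1.4), (np.float64(-0.032), 0.5), (np.float64(-0.028), 1.1), (np.float64(-0.024), 0.5), (np.float64(-0.02), 1.1), (np.float64(-0.016), 1.8), (np.float64(-0.012), 2.3), (np.float64(-0.008), 3.4), (np.float64(-0.004), 3.2), (np.float64(0.0), 3.9), (np.float64(0.004), 4.5), (np.float64(0.008), 5.4), (np.float64(0.012), 6.2), (np.float64(0.016), 6.8), (np.float64(0.02), 7.1), (np.float64(0.024), 7.5), (np.float64(0.028), 8.2), (np.
[... 4996 characters left out ...]
2), 87.30992126464844)
side sw 0.065 29 med [0.4183 0.2122 0.0721] [0.4133 0.2074 0.0651] [0.423  0.2176 0.0797] ((418.4971923828125, 212.00643920898438), (9.360381126403809, 9.505501747131348), 12.738862991333008)
side sw 0.08 40 med [0.4185 0.2169 0.0895] [0.4059 0.2126 0.0804] [0.4285 0.2219 0.0949] ((417.29632568359375, 217.16757202148438), (22.632925033569336, 8.910555839538574), 1.278383493423462)
side sw 0.095 52 med [0.4172 0.2214 0.0995] [0.407  0.2131 0.095 ] [0.4289 0.2343 0.1039] ((417.9111022949219, 222.75857543945312), (20.202062606811523, 21.930908203125), 80.57572174072266)
pink ((414.5832214355469, 47.41002655029297), (49.84357452392578, 71.7597427368164), 7.326415538787842)
```

View pics/scene_z.png

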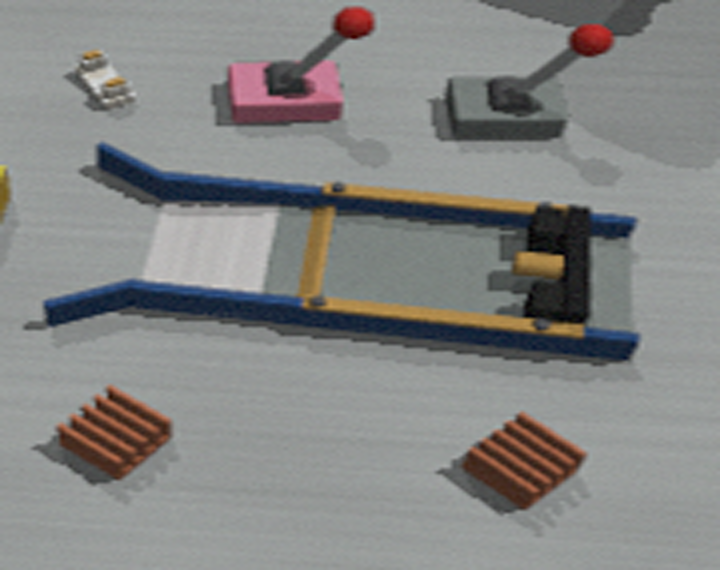

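View pics/side_z.png

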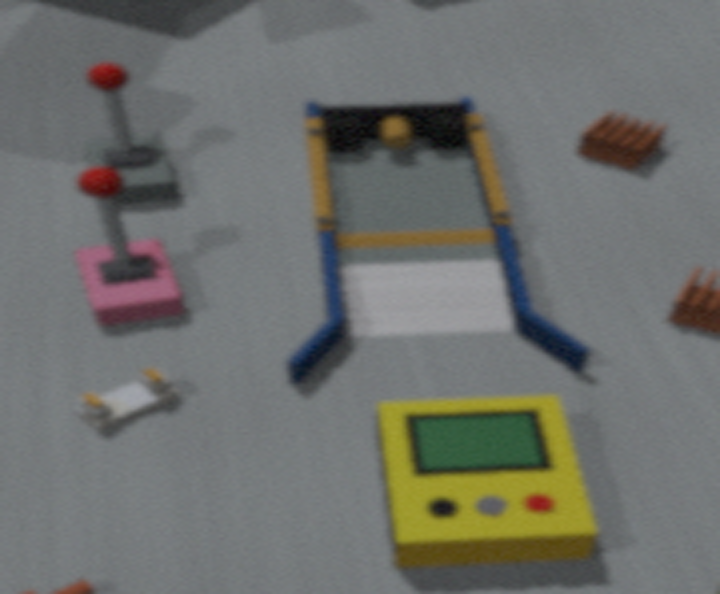

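```bash
cat >> h.py <<'E'
DY=np.array([.0743,.9972,0]); DY/=np.linalg.norm(DY)   # dock +x
LAT=np.array([-DY[1],DY[0],0])                          # dock +y
DO=np.array([.5812,.0425,0])
def dock(p): p=np.asarray(p)-DO; return p@np.stack([DY,LAT,[0,0,1]],1)
def Rt(s): return Ro.from_euler('xyz',np.ravel(s["orientation"])).as_matrix()
def delta(s,p,R=None):
    R0=Rt(s); d=R0.T@(np.asarray(p)-np.ravel(s["tool_pos"]))*100
    rv=np.zeros(3) if R is None else np.degrees(Ro.from_matrix(R0.T@R).as_rotvec())
    return np.round(np.r_[d,rv],2)
def push_R(tilt,sgn,fwd=DY):
    x=fwd*np.sin(tilt)-np.array([0,0,1])*np.cos(tilt)
    y=sgn*np.array([-fwd[1],fwd[0],0]); return np.stack([x,y,np.cross(x,y)],1)
E
python3 - <<'E'
from station import *
from h import *
np.set_printoptions(precision=3,suppress=True)
s=state(); print(Rt(s)); 
try: print(grip_point_offset)
except Exception as e: print(e)
print("meter dock", dock([.5733,-.1702,0]), "lip", dock([.585,.082,0]))
for sg in (1,-1):
    print(sg,delta(s,[.56,-.28,.23],push_R(np.radians(15),sg)))
E
```

```text
[[-0.     0.29   0.957]
 [-0.001  0.957 -0.29 ]
 [-1.    -0.001 -0.   ]]
0.0187
meter dock [-0.213 -0.008  0.   ] lip [ 0.04  -0.001  0.   ]
1 [   0.13  -63.07   61.71 -101.91  -10.81   13.44]
-1 [  0.13 -63.07  61.71  76.95  12.66  10.18]
```

Call:
{"name": "jog_arm", "arguments": {
  "plan": [
    [0, -4, 4, 6, 0, 0],
    [0, -8, 8, 12, 0, 0],
    [0, -12, 11.5, 18, 0, 0],
    [0, -16, 15.5, 25, 0, 0],
    [0, -20, 19.5, 32, 0, 0],
    [0, -24, 23.5, 38, 0, 0],
    [0, -28, 27.5, 44, 0, 0],
    [0, -31, 30.5, 50, 0, 0]
  ],
  "grip": 4.5
}}

```text
t: 0.95
tool_pos: [0.3381, 0.1464, 0.2314]
orientation: [1.384, 1.57, 0.214]
ft_force: [0.9, 0.9, -0.0]
opening: 0.045
```

Run:
```python
from station import *
from h import *
np.set_printoptions(precision=3,suppress=True)
s=state(); print(s["t"],s["tool_pos"],s["ft_force"],s["opening"],s["joint_positions"])
print(delta(s,[.56,-.28,.23],push_R(np.radians(15),-1)))
```

```text
0.95 [0.338 0.146 0.231] [ 0.929  0.852 -0.036] 0.044995494119245846 [ 0.087 -0.044  1.911  0.     1.275 -0.313]
[ 0.15  3.83 47.91 27.04 14.72  3.53]
```

Call:
{"name": "jog_arm", "arguments": {
  "plan": [
    [0, 0, 4, 3, 2, 0],
    [0, 0, 9, 6, 4, 1],
    [0, 1, 14, 9, 6, 1],
    [0, 2, 19, 12, 8, 2],
    [0, 2, 24, 16, 10, 2],
    [0, 3, 29, 20, 12, 3],
    [0, 3, 34, 24, 14, 3],
    [0, 3.5, 39, 27, 14.7, 3.5]
  ]
}}

```text
t: 1.75
tool_pos: [0.5222, -0.1962, 0.2308]
orientation: [-3.134, 1.308, 1.505]
ft_force: [-0.9, 0.2, 0.3]
opening: 0.045
```

Run:
```python
from station import *
from h import *
np.set_printoptions(precision=3,suppress=True)
s=state(); print(s["t"],s["tool_pos"],s["ft_force"],s["opening"],s["joint_positions"])
print(Rt(s))
print(delta(s,[.573,-.28,.23],push_R(np.radians(15),-1)))
print(delta(s,[.573,-.28,.06],push_R(np.radians(15),-1)))
```

```text
1.75 [ 0.522 -0.196  0.231] [-0.922  0.17   0.324] 0.04502987095060626 [-0.671  0.443  1.337  0.216  1.515 -0.626]
[[ 0.017  0.997 -0.071]
 [ 0.259 -0.073 -0.963]
 [-0.966 -0.002 -0.26 ]]
[-2.01  5.68  7.72  0.04 -0.06  0.13]
[14.41  5.72 12.14  0.04 -0.06  0.13]
```

Call:
{"name": "jog_arm", "arguments": {
  "plan": [
    [-0.5, 2.5, 4, 0, 0, 0],
    [-2, 5, 7.8, 0, 0, 0],
    [2, 5, 9, 0, 0, 0],
    [6, 5, 10, 0, 0, 0],
    [10, 5, 11, 0, 0, 0],
    [14, 5, 12.1, 0, 0, 0],
    [14.4, 5, 12.1, 0, 0, 0]
  ]
}}

```text
t: 2.45
tool_pos: [0.5638, -0.275, 0.0557]
orientation: [-3.108, 1.304, 1.534]
ft_force: [0.1, -0.5, -0.5]
opening: 0.0452
```

Run:
```python
from station import *
from h import *
np.set_printoptions(precision=4,suppress=True)
s=state(); print(s["t"],s["tool_pos"],s["ft_force"],s["opening"],dock(s["tool_pos"]))
d=get_image("side"); cv2.imwrite("pics/side1.png",d["frame"]); P=cloud(d);H=hsv(d)
w=get_image("wrist"); cv2.imwrite("pics/wrist1.png",w["frame"])
ye=(H[...,0]>22)&(H[...,0]<35)&(H[...,1]>130)&(P[...,2]>.025)&(P[...,0]<.65)&(P[...,1]<0)
q=P[ye]; print(cv2.minAreaRect((q[:,:2]*1000).astype(np.float32)))
```

```text
2.45 [ 0.5638 -0.275   0.0557] [ 0.0813 -0.4733 -0.5026] 0.04524650767920486 [-0.3179 -0.0062  0.0557]
((559.4046630859375, -261.31866455078125), (293.723388671875, 78.9366683959961), 84.61872863769531)
```

View pics/side1.png

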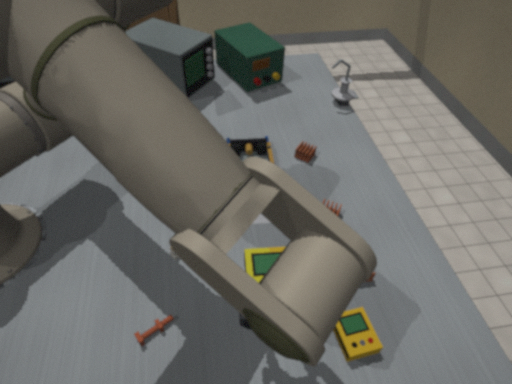

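View pics/wrist1.png

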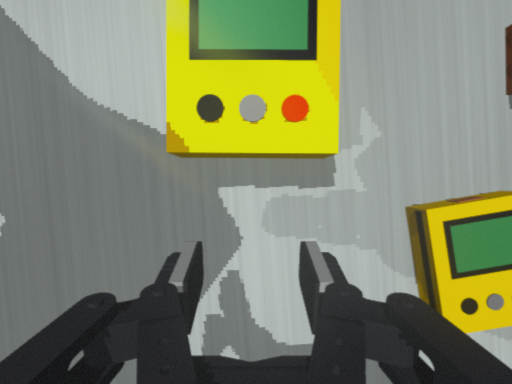

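Wrist view: the meter's rear face runs along row 155, columns 167–338 (centre 252). The fingers are centred at about column 252, so they sit squarely behind it. I'll lower and approach slowly.

Call:
{"name": "jog_arm", "arguments": {
  "plan": [
    [1.2, 0, 0.3, 0, 0, 0],
    [2.4, 0, 0.6, 0, 0, 0],
    [3.6, 0, 1.0, 0, 0, 0],
    [3.6, 0, 1.0, 0, 0, 0]
  ]
}}

```text
t: 2.95
tool_pos: [0.5652, -0.2766, 0.0217]
orientation: [-3.129, 1.308, 1.514]
ft_force: [-0.8, 0.3, 0.5]
opening: 0.0451
```

```bash
cat >> h.py <<'E'
def dd(s,a,l,z):
    "tool shift cm for target in dock coordinates (mm): along, lateral, z"
    return delta(s, DO+DY*a/1000+LAT*l/1000+np.array([0,0,z/1000]), push_R(np.radians(15),-1))
def rep(s):
    print("t",s["t"],"dock",np.round(dock(s["tool_pos"])*1000,1),"F",np.round(Ro.from_matrix(np.stack([DY,LAT,[0,0,1]],1)).inv().apply(s["ft_force"]),2))
E
python3 - <<'E'
from station import *
from h import *
np.set_printoptions(precision=4,suppress=True)
s=state(); rep(s); print(np.round(Rt(s),3))
w=get_image("wrist"); cv2.imwrite("pics/wrist2.png",w["frame"])
for a in (-290,-280,-270): print(a,dd(s,a,-6.5,18))
E
```

```text
t 2.95 dock [-319.4   -7.8   21.7] F [0.22 0.79 0.53]
[[ 0.015  0.998 -0.068]
 [ 0.26  -0.069 -0.963]
 [-0.966 -0.003 -0.26 ]]
-290 [ 1.12 -0.11 -2.75  0.22 -0.07  0.25]
-280 [ 1.38 -0.11 -3.71  0.22 -0.07  0.25]
-270 [ 1.64 -0.1  -4.68  0.22 -0.07  0.25]
```

View pics/wrist2.png

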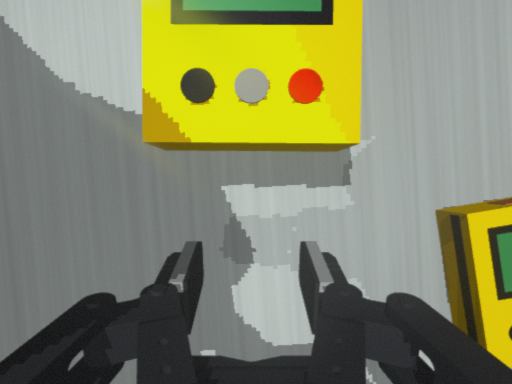

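Call:
{"name": "jog_arm", "arguments": {
  "plan": [
    [0.5, 0, -1.4, 0, 0, 0],
    [1.1, 0, -2.75, 0.2, 0, 0.2],
    [1.2, 0, -3.05, 0.2, 0, 0.2],
    [1.3, 0, -3.35, 0.2, 0, 0.2],
    [1.38, 0, -3.65, 0.2, 0, 0.2],
    [1.46, 0, -3.95, 0.2, 0, 0.2],
    [1.54, 0, -4.25, 0.2, 0, 0.2]
  ]
}}

```text
t: 3.7
tool_pos: [0.5692, -0.2325, 0.0198]
orientation: [3.133, 1.31, 1.489]
ft_force: [0.3, -3.3, -0.4]
opening: 0.0452
```

Run:
```python
from station import *
from h import *
np.set_printoptions(precision=4,suppress=True)
s=state(); rep(s); 
w=get_image("wrist"); cv2.imwrite("pics/wrist3.png",w["frame"])
```

```text
t 3.7 dock [-275.2   -8.5   19.8] F [-3.3  -0.58 -0.41]
```

View pics/wrist3.png

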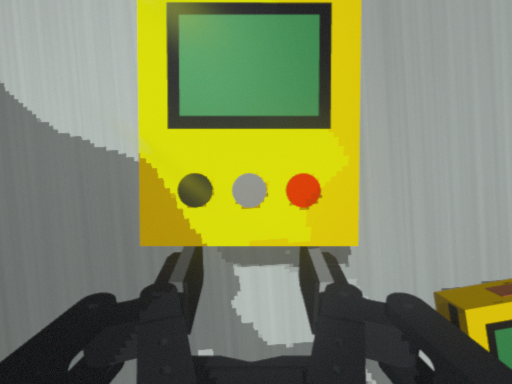

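Call:
{"name": "jog_arm", "arguments": {
  "plan": [
    [0.1, -0.05, -0.4, 0, 0, 0],
    [0.2, -0.1, -0.8, 0, 0, 0],
    [0.34, -0.15, -1.3, 0, 0, 0],
    [0.47, -0.2, -1.8, 0, 0, 0],
    [0.6, -0.25, -2.3, 0, 0, 0],
    [0.73, -0.3, -2.8, 0, 0, 0],
    [0.86, -0.35, -3.3, 0, 0, 0],
    [1.0, -0.4, -3.8, 0, 0, 0]
  ]
}}

```text
t: 4.55
tool_pos: [0.568, -0.1922, 0.0197]
orientation: [3.136, 1.309, 1.491]
ft_force: [-0.4, -1.8, 0.4]
opening: 0.0448
```

Run:
```python
from station import *
from h import *
np.set_printoptions(precision=4,suppress=True)
s=state(); rep(s); print(np.round(Rt(s),3))
w=get_image("wrist"); cv2.imwrite("pics/wrist4.png",w["frame"])
```

```text
t 4.55 dock [-235.    -4.3   19.7] F [-1.8   0.29  0.35]
[[ 0.021  0.997 -0.071]
 [ 0.258 -0.074 -0.963]
 [-0.966  0.002 -0.258]]
```

View pics/wrist4.png

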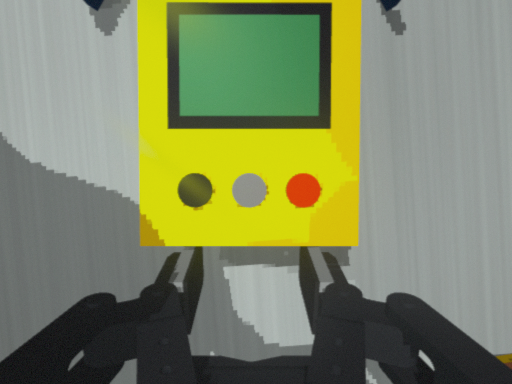

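Call:
{"name": "jog_arm", "arguments": {
  "plan": [
    [0.1, -0.05, -0.4, 0, 0, 0],
    [0.2, -0.1, -0.8, 0, 0, 0],
    [0.32, -0.15, -1.2, 0, 0, 0],
    [0.43, -0.2, -1.6, 0, 0, 0],
    [0.54, -0.25, -2.0, 0, 0, 0],
    [0.65, -0.28, -2.4, 0, 0, 0],
    [0.75, -0.3, -2.8, 0, 0, 0],
    [0.86, -0.3, -3.2, 0, 0, 0]
  ]
}}

```text
t: 5.4
tool_pos: [0.5675, -0.1591, 0.0197]
orientation: [3.135, 1.31, 1.491]
ft_force: [0.2, -2.0, -0.1]
opening: 0.0452
```

Run:
```python
from station import *
from h import *
np.set_printoptions(precision=4,suppress=True)
s=state(); rep(s); 
w=get_image("wrist"); cv2.imwrite("pics/wrist5.png",w["frame"])
d=get_image("scene"); cv2.imwrite("pics/scene5.png",d["frame"])
```

```text
t 5.4 dock [-202.1   -1.3   19.7] F [-2.02 -0.37 -0.14]
```

View pics/wrist5.png

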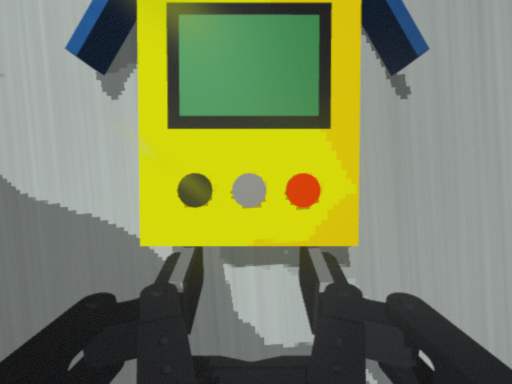

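View pics/scene5.png

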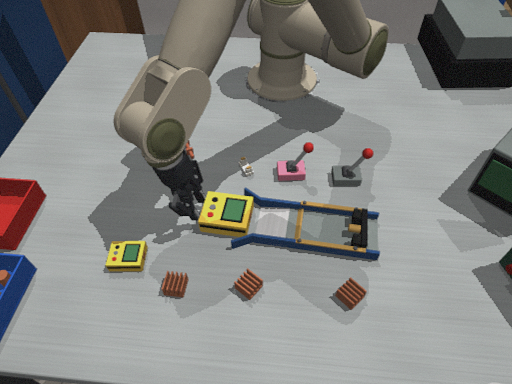

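Call:
{"name": "jog_arm", "arguments": {
  "plan": [
    [0.1, 0, -0.4, 0, 0, 0],
    [0.2, 0, -0.8, 0, 0, 0],
    [0.32, 0, -1.2, 0, 0, 0],
    [0.43, 0, -1.6, 0, 0, 0],
    [0.54, 0, -2.0, 0, 0, 0],
    [0.65, 0, -2.4, 0, 0, 0]
  ]
}}

```text
t: 6.1
tool_pos: [0.5694, -0.1344, 0.0197]
orientation: [3.134, 1.31, 1.49]
ft_force: [-0.2, -2.1, 0.9]
opening: 0.0452
```

Run:
```python
from station import *
from h import *
np.set_printoptions(precision=4,suppress=True)
s=state(); rep(s); 
w=get_image("wrist"); cv2.imwrite("pics/wrist6.png",w["frame"])
```

```text
t 6.1 dock [-177.3   -1.4   19.7] F [-2.13 -0.    0.9 ]
```

View pics/wrist6.png

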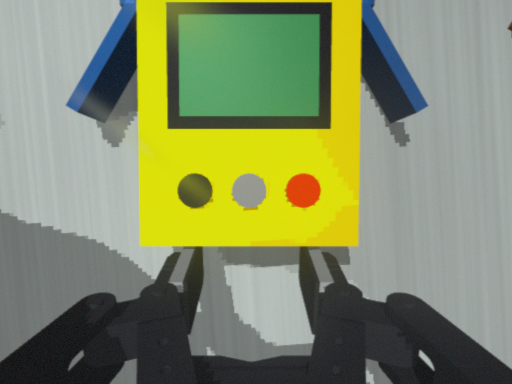

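Call:
{"name": "jog_arm", "arguments": {
  "plan": [
    [0.08, 0, -0.4, 0, 0, 0],
    [0.16, 0, -0.8, 0, 0, 0],
    [0.24, 0, -1.2, 0, 0, 0],
    [0.32, 0, -1.6, 0, 0, 0],
    [0.4, 0, -2.0, 0, 0, 0],
    [0.48, 0, -2.4, 0, 0, 0],
    [0.55, 0, -2.8, 0, 0, 0]
  ]
}}

```text
t: 6.85
tool_pos: [0.5714, -0.1059, 0.0216]
orientation: [3.135, 1.309, 1.491]
ft_force: [0.2, -3.0, -1.4]
opening: 0.045
```

Call:
{"name": "jog_arm", "arguments": {
  "plan": [
    [0.08, 0, -0.4, 0, 0, 0],
    [0.16, 0, -0.8, 0, 0, 0],
    [0.24, 0, -1.2, 0, 0, 0],
    [0.32, 0, -1.6, 0, 0, 0],
    [0.4, 0, -2.0, 0, 0, 0],
    [0.48, 0, -2.4, 0, 0, 0]
  ]
}}

```text
t: 7.45
tool_pos: [0.5732, -0.0816, 0.0232]
orientation: [3.135, 1.31, 1.491]
ft_force: [-0.5, -2.8, -1.6]
opening: 0.0452
```

Run:
```python
from station import *
from h import *
np.set_printoptions(precision=4,suppress=True)
s=state(); rep(s); 
w=get_image("wrist"); cv2.imwrite("pics/wrist7.png",w["frame"])
d=get_image("scene"); cv2.imwrite("pics/scene7.png",cv2.resize(d["frame"][140:300,140:400],None,fx=3,fy=3))
```

```text
t 7.45 dock [-124.3   -1.3   23.2] F [-2.79  0.29 -1.62]
```

View pics/wrist7.png

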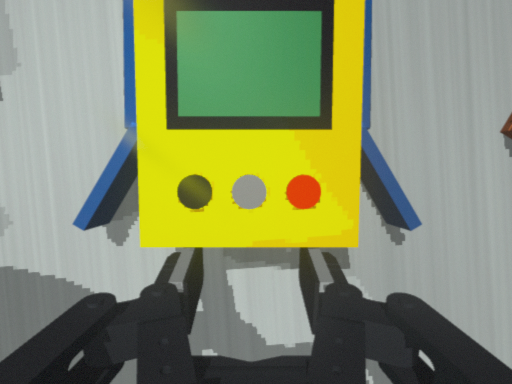

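View pics/scene7.png

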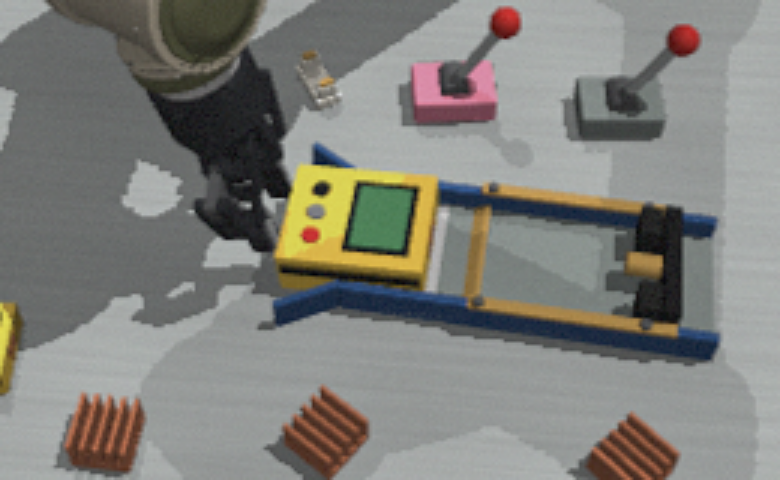

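Call:
{"name": "jog_arm", "arguments": {
  "plan": [
    [0.08, 0, -0.4, 0, 0, 0],
    [0.16, 0, -0.8, 0, 0, 0],
    [0.24, 0, -1.2, 0, 0, 0],
    [0.32, 0, -1.6, 0, 0, 0],
    [0.4, 0, -2.0, 0, 0, 0],
    [0.48, 0, -2.4, 0, 0, 0]
  ]
}}

```text
t: 8.15
tool_pos: [0.575, -0.0572, 0.0247]
orientation: [3.135, 1.309, 1.491]
ft_force: [-0.5, -2.1, -1.3]
opening: 0.0447
```

Call:
{"name": "jog_arm", "arguments": {
  "plan": [
    [0.06, 0, -0.3, 0, 0, 0],
    [0.11, 0, -0.6, 0, 0, 0],
    [0.16, 0, -0.9, 0, 0, 0],
    [0.21, 0, -1.2, 0, 0, 0],
    [0.26, 0, -1.5, 0, 0, 0]
  ]
}}

```text
t: 8.65
tool_pos: [0.5763, -0.0429, 0.0262]
orientation: [3.132, 1.311, 1.488]
ft_force: [0.0, -4.2, -0.9]
opening: 0.0448
```

Call:
{"name": "jog_arm", "arguments": {
  "plan": [
    [0.06, 0, -0.3, 0, 0, 0],
    [0.11, 0, -0.6, 0, 0, 0],
    [0.16, 0, -0.9, 0, 0, 0],
    [0.21, 0, -1.2, 0, 0, 0],
    [0.26, 0, -1.5, 0, 0, 0]
  ]
}}

```text
t: 9.15
tool_pos: [0.5772, -0.027, 0.0274]
orientation: [3.135, 1.31, 1.491]
ft_force: [-0.0, -2.2, -1.2]
opening: 0.0452
```

Run:
```python
from station import *
from h import *
np.set_printoptions(precision=4,suppress=True)
s=state(); rep(s); 
w=get_image("wrist"); cv2.imwrite("pics/wrist8.png",w["frame"])
d=get_image("scene"); cv2.imwrite("pics/scene8.png",cv2.resize(d["frame"][140:300,140:400],None,fx=3,fy=3))
```

```text
t 9.15 dock [-69.6  -1.2  27.4] F [-2.19 -0.12 -1.17]
```

View pics/wrist8.png

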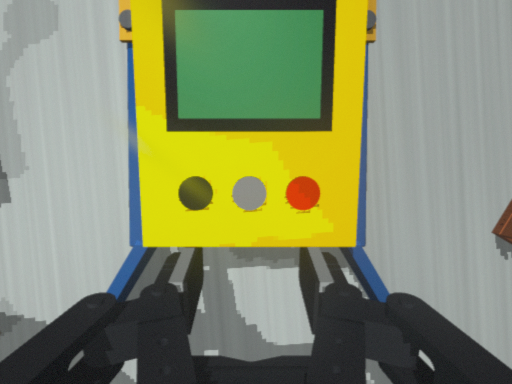

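View pics/scene8.png

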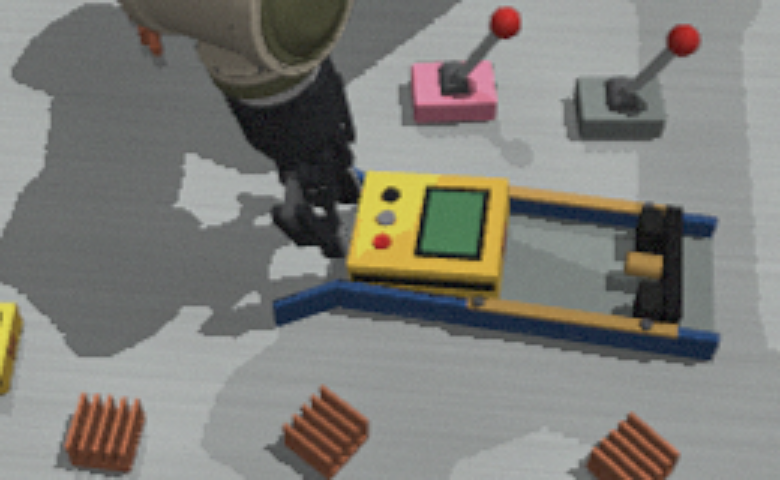

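Call:
{"name": "jog_arm", "arguments": {
  "plan": [
    [0.08, 0, -0.4, 0, 0, 0],
    [0.16, 0, -0.8, 0, 0, 0],
    [0.24, 0, -1.2, 0, 0, 0],
    [0.32, 0, -1.6, 0, 0, 0],
    [0.4, 0, -2.0, 0, 0, 0],
    [0.48, 0, -2.4, 0, 0, 0],
    [0.55, 0, -2.8, 0, 0, 0]
  ]
}}

```text
t: 9.95
tool_pos: [0.5794, 0.0013, 0.0295]
orientation: [3.134, 1.31, 1.49]
ft_force: [-0.4, -4.0, 1.5]
opening: 0.0453
```

Call:
{"name": "jog_arm", "arguments": {
  "plan": [
    [0.08, 0, -0.4, 0, 0, 0],
    [0.16, 0, -0.8, 0, 0, 0],
    [0.24, 0, -1.2, 0, 0, 0],
    [0.32, 0, -1.6, 0, 0, 0],
    [0.4, 0, -2.0, 0, 0, 0],
    [0.48, 0, -2.4, 0, 0, 0],
    [0.55, 0, -2.8, 0, 0, 0]
  ]
}}

```text
t: 10.65
tool_pos: [0.5811, 0.0302, 0.031]
orientation: [3.139, 1.309, 1.494]
ft_force: [0.8, -2.5, -1.8]
opening: 0.0452
```

Call:
{"name": "jog_arm", "arguments": {
  "plan": [
    [0.08, 0, -0.3, 0, 0, 0],
    [0.16, 0, -0.6, 0, 0, 0],
    [0.24, 0, -0.9, 0, 0, 0],
    [0.32, 0, -1.2, 0, 0, 0],
    [0.4, 0, -1.5, 0, 0, 0]
  ]
}}

```text
t: 11.15
tool_pos: [0.5825, 0.0452, 0.0312]
orientation: [3.136, 1.309, 1.491]
ft_force: [-0.5, -2.4, -1.0]
opening: 0.045
```

Run:
```python
from station import *
from h import *
np.set_printoptions(precision=4,suppress=True)
s=state(); rep(s); 
w=get_image("wrist"); cv2.imwrite("pics/wrist9.png",w["frame"])
d=get_image("scene"); cv2.imwrite("pics/scene9.png",cv2.resize(d["frame"][140:300,140:400],None,fx=3,fy=3))
```

```text
t 11.15 dock [ 2.8 -1.1 31.2] F [-2.41  0.32 -0.99]
```

View pics/wrist9.png

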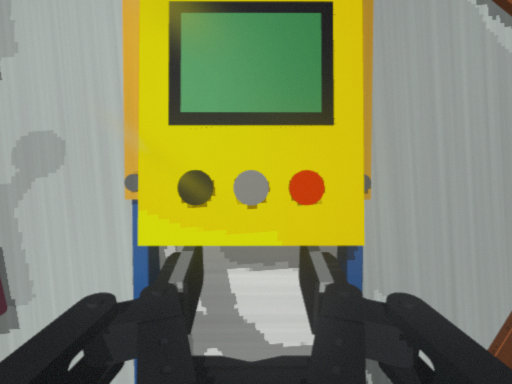

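View pics/scene9.png

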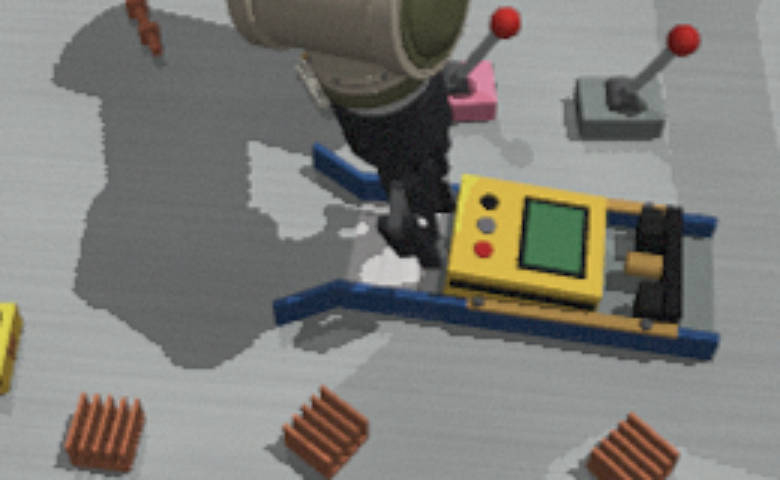

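Call:
{"name": "jog_arm", "arguments": {
  "plan": [
    [0.06, 0, -0.25, 0, 0, 0],
    [0.13, 0, -0.5, 0, 0, 0],
    [0.19, 0, -0.75, 0, 0, 0],
    [0.26, 0, -1.0, 0, 0, 0],
    [0.32, 0, -1.25, 0, 0, 0]
  ]
}}

```text
t: 11.75
tool_pos: [0.5835, 0.0581, 0.0314]
orientation: [3.136, 1.31, 1.491]
ft_force: [-0.3, -2.0, 0.4]
opening: 0.0451
```

Call:
{"name": "jog_arm", "arguments": {
  "plan": [
    [0.05, 0, -0.2, 0, 0, 0],
    [0.1, 0, -0.4, 0, 0, 0],
    [0.15, 0, -0.6, 0, 0, 0]
  ]
}}

```text
t: 12.05
tool_pos: [0.5839, 0.0642, 0.0315]
orientation: [3.136, 1.309, 1.491]
ft_force: [-0.1, -0.8, -1.4]
opening: 0.0448
```

Call:
{"name": "jog_arm", "arguments": {
  "plan": [
    [0.05, 0, -0.15, 0, 0, 0],
    [0.08, 0, -0.3, 0, 0, 0],
    [0.12, 0, -0.45, 0, 0, 0]
  ]
}}

```text
t: 12.35
tool_pos: [0.5844, 0.0684, 0.0315]
orientation: [3.134, 1.31, 1.49]
ft_force: [-0.2, -5.2, -1.3]
opening: 0.0449
```

Run:
```python
from station import *
from h import *
np.set_printoptions(precision=4,suppress=True)
s=state(); rep(s); 
w=get_image("wrist"); cv2.imwrite("pics/wrist10.png",w["frame"])
d=get_image("scene"); cv2.imwrite("pics/scene10.png",cv2.resize(d["frame"][170:270,270:400],None,fx=6,fy=6))
```

```text
t 12.35 dock [26.1 -1.3 31.5] F [-5.24 -0.16 -1.3 ]
```

View pics/scene10.png

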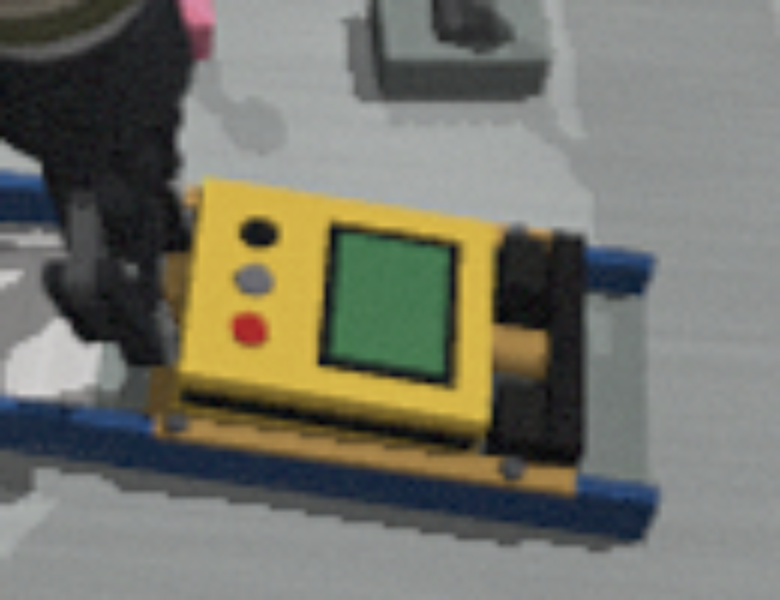

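Call:
{"name": "jog_arm", "arguments": {
  "plan": [
    [0.03, 0, -0.1, 0, 0, 0],
    [0.05, 0, -0.2, 0, 0, 0]
  ]
}}

```text
t: 12.65
tool_pos: [0.5845, 0.0705, 0.0315]
orientation: [3.135, 1.31, 1.49]
ft_force: [-0.4, -5.3, -1.2]
opening: 0.0451
```

Call:
{"name": "jog_arm", "arguments": {
  "plan": [
    [0.03, 0, -0.1, 0, 0, 0],
    [0.05, 0, -0.2, 0, 0, 0]
  ]
}}

```text
t: 12.85
tool_pos: [0.5847, 0.0724, 0.0316]
orientation: [3.135, 1.31, 1.49]
ft_force: [-0.4, -5.8, -1.3]
opening: 0.0448
```

```bash
cat > look.py <<'E'
import sys
from station import *
from h import *
np.set_printoptions(precision=4,suppress=True)
n=sys.argv[1]
s=state(); rep(s)
for c in ("scene","side") :
    d=get_image(c); P=cloud(d);H=hsv(d)
    cv2.imwrite(f"pics/{c}{n}.png",cv2.resize(d["frame"][170:270,270:400] if c=="scene" else d["frame"][110:210,190:320],None,fx=6,fy=6))
    D=dock(P.reshape(-1,3)).reshape(P.shape)
    ye=(H[...,0]>22)&(H[...,0]<95)&(H[...,1]>110)&(D[...,2]>.042)&(D[...,0]>0)&(D[...,0]<.17)&(abs(D[...,1])<.05)
    q=D[ye]
    if len(q)<50: continue
    A=np.c_[q[:,0]-.09,q[:,1],np.ones(len(q))]; c1,_,_,_=np.linalg.lstsq(A,q[:,2],rcond=None)
    rf=c1@[ -.05,0,1]; 
    print(c,len(q),"tilt deg along",np.degrees(c1[0]),"lat",np.degrees(c1[1]),"z mid",c1[2]*1000,"along range",np.percentile(q[:,0],[.5,99.5])*1000)
    o=P[(D[...,0]>.21)&(D[...,0]<.3)&(abs(D[...,1])<.04)]
    print("   table z near", np.nanmedian(o[:,2])*1000)
E
python3 look.py 11
```

```text
t 12.85 dock [30.1 -1.2 31.6] F [-5.81 -0.05 -1.28]
scene 1124 tilt deg along -3.630739050008071 lat 0.4305890545372421 z mid 53.88922348378652 along range [ 40.2273 150.1397]
   table z near 1.0479117581699837
side 197 tilt deg along -16.047964954231922 lat 20.044602119915652 z mid 43.9724487935477 along range [  1.0117 150.2708]
   table z near nan
  return np.nanmean(a, axis, out=out, keepdims=keepdims)
```

Call:
{"name": "jog_arm", "arguments": {
  "plan": [
    [0.03, 0, -0.1, 0, 0, 0]
  ]
}}

```text
t: 13.05
tool_pos: [0.5848, 0.0733, 0.0315]
orientation: [3.134, 1.31, 1.49]
ft_force: [-0.3, -6.9, -1.7]
opening: 0.0449
```

Call:
{"name": "jog_arm", "arguments": {
  "plan": [
    [0.03, 0, -0.1, 0, 0, 0]
  ]
}}

```text
t: 13.15
tool_pos: [0.5848, 0.0742, 0.0314]
orientation: [3.135, 1.311, 1.49]
ft_force: [-2.0, -11.3, -0.7]
opening: 0.0451
```

```bash
python3 look.py 12 2>/dev/null
```

```text
t 13.15 dock [31.8 -1.2 31.4] F [-11.38   1.18  -0.67]
scene 1117 tilt deg along -3.399207013636759 lat 0.4776424722217584 z mid 53.849495438703485 along range [ 41.8446 151.6428]
   table z near 0.9490260319001131
side 193 tilt deg along -19.17248331141167 lat 20.908016353501665 z mid 44.79578223644914 along range [  0.7464 151.1226]
   table z near nan
```

View pics/scene12.png

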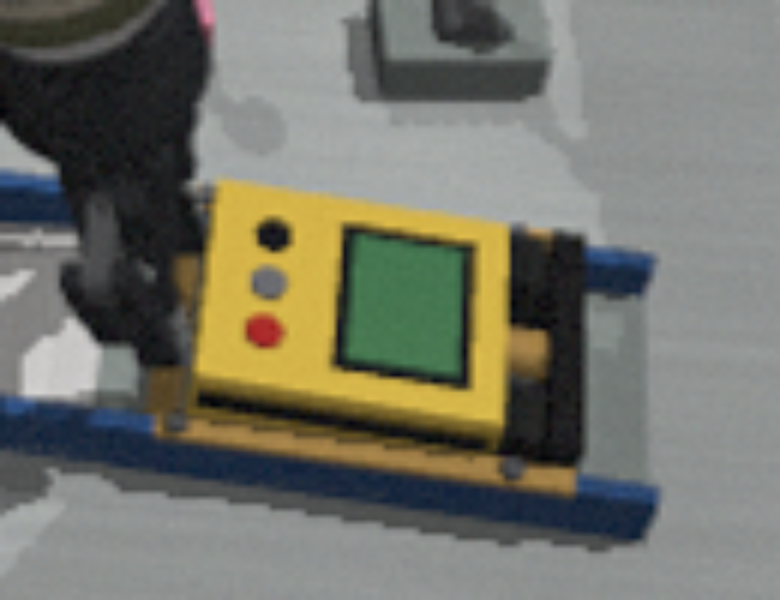

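Call:
{"name": "jog_arm", "arguments": {
  "plan": [
    [0.2, 0, 0.1, 0, 0, 0],
    [0.4, 0, 0.15, 0, 0, 0]
  ]
}}

```text
t: 13.45
tool_pos: [0.5849, 0.0735, 0.0272]
orientation: [3.133, 1.311, 1.489]
ft_force: [-1.2, -9.9, 0.4]
opening: 0.045
```

Call:
{"name": "jog_arm", "arguments": {
  "plan": [
    [0.2, 0, 0.05, 0, 0, 0]
  ]
}}

```text
t: 13.55
tool_pos: [0.5851, 0.0735, 0.0255]
orientation: [3.132, 1.311, 1.487]
ft_force: [-3.2, -9.3, 7.3]
opening: 0.0453
```

```bash
python3 look.py 13 2>/dev/null
```

```text
t 13.55 dock [31.2 -1.6 25.5] F [-9.51  2.51  7.3 ]
scene 909 tilt deg along -1.2056666285964661 lat -0.20937382224408665 z mid 51.173975755848765 along range [ 41.1882 150.5477]
   table z near 1.0047110988208874
side 172 tilt deg along -18.7119454385648 lat 23.618629236146802 z mid 40.15264304115329 along range [  1.2185 144.676 ]
   table z near nan
```

Call:
{"name": "jog_arm", "arguments": {
  "plan": [
    [-0.02, 0, 0.08, 0, 0, 0]
  ]
}}

```text
t: 13.75
tool_pos: [0.585, 0.0733, 0.0255]
orientation: [3.132, 1.31, 1.488]
ft_force: [-0.4, -2.8, 0.9]
opening: 0.0449
```

```bash
python3 look.py 14 2>/dev/null
python3 - <<'E'
from station import *
import cv2
w=get_image("wrist"); cv2.imwrite("pics/wrist14.png",w["frame"])
E
```

```text
t 13.75 dock [31.  -1.5 25.5] F [-2.85  0.23  0.9 ]
scene 901 tilt deg along -0.19094198293895057 lat 0.3889374214222199 z mid 50.83297807871869 along range [ 41.3235 152.1421]
   table z near 1.0265272007990989
side 164 tilt deg along -21.720497346869557 lat 25.626493521887774 z mid 39.7576000880378 along range [  0.2394 145.2432]
   table z near nan
```

View pics/scene14.png

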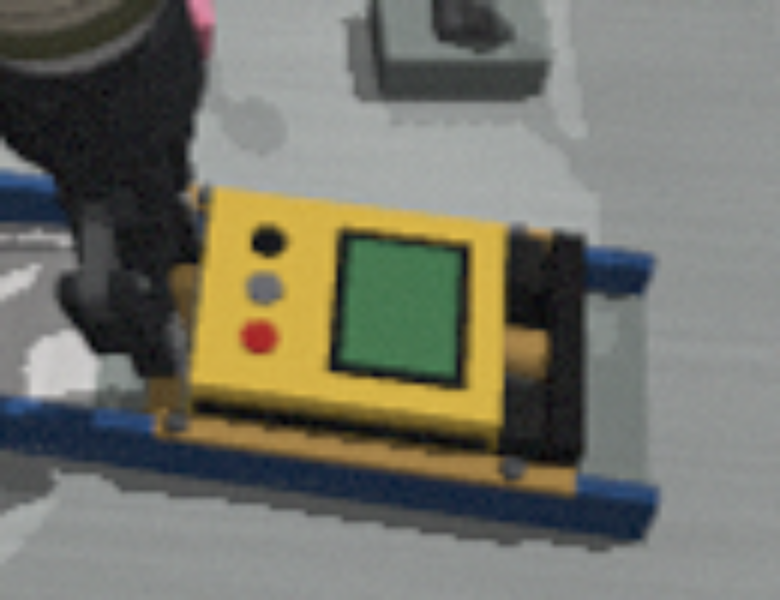

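View pics/wrist14.png

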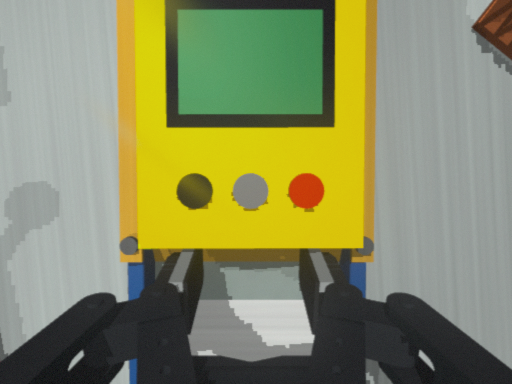

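Call:
{"name": "jog_arm", "arguments": {
  "plan": [
    [-0.05, 0, 0.2, 0, 0, 0],
    [-0.16, 0, 0.6, 0, 0, 0],
    [-0.4, 0, 1.5, 0, 0, 0],
    [-0.8, 0, 3, 0, 0, 0]
  ]
}}

```text
t: 14.3
tool_pos: [0.5822, 0.0424, 0.0251]
orientation: [3.136, 1.309, 1.493]
ft_force: [-0.2, -1.3, -0.2]
opening: 0.045
```

```bash
python3 look.py 15 2>/dev/null
python3 - <<'E'
from station import *
from h import *
s=state()
# lever pivot & throw dir; finger-shut pose target for switch: above, +y side
print(np.round(Rt(s),3), s["joint_positions"])
print(delta(s,[.585,.05,.20],push_R(0,-1)))
print(delta(s,[.412,.29,.20],push_R(0,-1)))
E
```

```text
t 14.3 dock [ 0.  -1.  25.1] F [-1.26  0.08 -0.21]
scene 911 tilt deg along -0.004176244357955555 lat 0.6183165173963423 z mid 50.98011945767669 along range [ 39.5521 148.0741]
   table z near 1.0527470746692913
side 56 tilt deg along 2.7401152127258412 lat 1.492443606256769 z mid 47.71866376208181 along range [36.308  95.6144]
   table z near nan
[[ 0.021  0.997 -0.073]
 [ 0.257 -0.076 -0.963]
 [-0.966  0.002 -0.258]] [-0.2461876   0.67364968  1.55027307  0.31087537  0.9839661  -0.35213675]
[-16.64   0.21  -5.44  -0.08 -14.96  -0.12]
[-10.84 -18.87 -27.3   -0.08 -14.96  -0.12]
```

View pics/scene15.png

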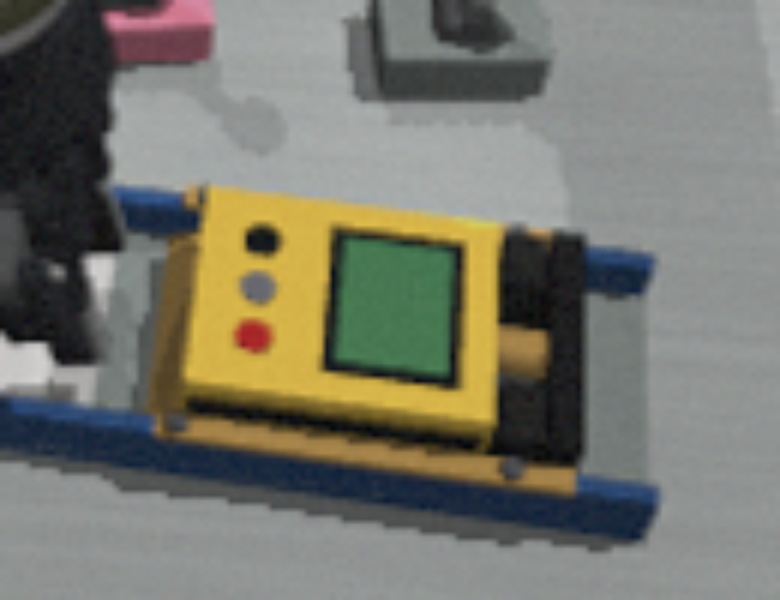

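Call:
{"name": "jog_arm", "arguments": {
  "plan": [
    [-4, 0, 0, 0, 0, 0],
    [-8, 0, -1.5, 0, 0, 0],
    [-12, 0, -3.5, 0, -3, 0],
    [-16.6, 0, -5.4, 0, -6, 0],
    [-16, -3, -8, 0, -9, 0],
    [-15, -6, -11.5, 0, -12, 0],
    [-14, -10, -15, 0, -15, 0],
    [-13, -13, -19, 0, -15, 0]
  ],
  "grip": 0
}}

```text
t: 15.2
tool_pos: [0.4643, 0.199, 0.1996]
orientation: [0.764, 1.568, -0.881]
ft_force: [1.6, 0.4, 0.0]
opening: -0.0001
```

Run:
```python
from station import *
from h import *
s=state()
print(s["tool_pos"],s["opening"],s["ft_force"],np.round(Rt(s),3))
F=np.array([-.07,.9975,0])
for p in ([.418,.275,.2],[.418,.275,.075]): print(delta(s,p,push_R(0,-1,F)))
d=get_image("scene"); cv2.imwrite("pics/scene16.png",d["frame"])
```

```text
[0.46429858 0.19897094 0.1996453 ] -0.00012190208488297181 [1.60334288 0.38009453 0.00698469] [[ 0.001  0.997 -0.074]
 [-0.002 -0.074 -0.997]
 [-1.     0.002  0.002]]
[-0.06 -5.18 -7.24 -8.25  0.1  -0.09]
[12.44 -5.2  -7.26 -8.25  0.1  -0.09]
```

View pics/scene16.png

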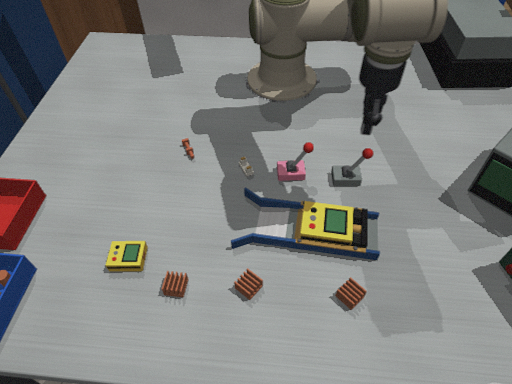

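Call:
{"name": "jog_arm", "arguments": {
  "plan": [
    [0, -3, -4, -4, 0, 0],
    [0, -5.2, -7.3, -8, 0, 0],
    [4, -5.2, -7.3, -8, 0, 0],
    [8, -5.2, -7.3, -8, 0, 0],
    [12.4, -5.2, -7.3, -8, 0, 0],
    [12.4, -5.2, -7.3, -8, 0, 0]
  ]
}}

```text
t: 15.85
tool_pos: [0.4172, 0.273, 0.0713]
orientation: [-1.179, 1.562, -2.685]
ft_force: [-0.3, 0.4, 0.3]
opening: -0.0002
```

Run:
```python
from station import *
from h import *
s=state()
print(s["tool_pos"],s["ft_force"],np.round(Rt(s),3))
for n in ("scene","side"):
    d=get_image(n); f=d["frame"]; P=cloud(d);H=hsv(d)
    rd=((H[...,0]<6)|(H[...,0]>174))&(H[...,1]>170)&(P[...,2]>.085)&(P[...,2]<.13)&(P[...,1]>.12)&(P[...,1]<.3)
    print(n,np.median(P[rd],0),rd.sum())
    cv2.imwrite(f"pics/{n}17.png",cv2.resize(f[90:230,290:440] if n=="scene" else f[60:240,100:290],None,fx=4,fy=3.3))
```

```text
[0.41717142 0.27302288 0.07126829] [-0.2690766  0.3621047  0.3015699] [[-0.008  0.998  0.065]
 [-0.004  0.065 -0.998]
 [-1.    -0.008  0.003]]
scene [0.42277007 0.22477619 0.10059573] 67
side [0.41828537 0.21786216 0.09812792] 37
```

View pics/scene17.png

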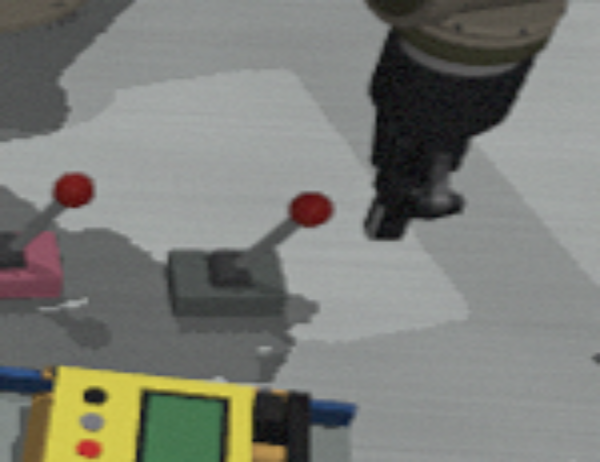

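View pics/side17.png

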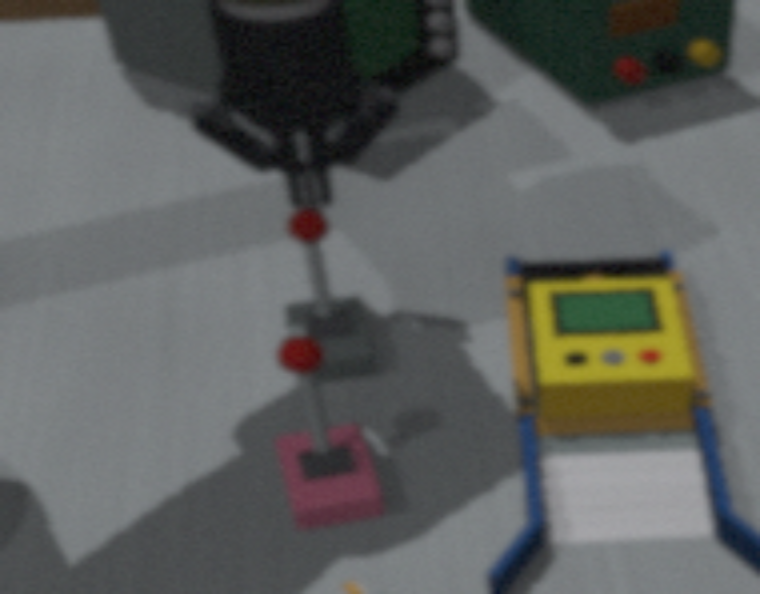

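Both views show the shut fingers behind the red knob and in line with the throw direction. Now I'll sweep the lever.

Call:
{"name": "jog_arm", "arguments": {
  "plan": [
    [0, 0, 1, 0, 0, 0],
    [0, 0, 2, 0, 0, 0],
    [0, 0, 2.6, 0, 0, 0],
    [0, 0, 3.2, 0, 0, 0],
    [0, 0, 3.8, 0, 0, 0],
    [0, 0, 4.4, 0, 0, 0],
    [0, 0, 5, 0, 0, 0]
  ]
}}

```text
t: 16.65
tool_pos: [0.4232, 0.2238, 0.0755]
orientation: [1.023, 1.569, -0.482]
ft_force: [-0.1, 1.2, 1.2]
opening: 0.0003
```

Call:
{"name": "jog_arm", "arguments": {
  "plan": [
    [0, 0, 0.6, 0, 0, 0],
    [0, 0, 1.2, 0, 0, 0],
    [0, 0, 1.8, 0, 0, 0],
    [0, 0, 2.4, 0, 0, 0],
    [0, 0, 3.0, 0, 0, 0]
  ]
}}

```text
t: 17.15
tool_pos: [0.4252, 0.1938, 0.0754]
orientation: [1.062, 1.569, -0.443]
ft_force: [-0.3, 1.5, -0.7]
opening: 0.0002
```

```bash
cat > sw.py <<'E'
import sys
from station import *
from h import *
s=state(); n=sys.argv[1]
print(s["t"],s["tool_pos"],s["ft_force"])
for c in ("scene","side"):
    d=get_image(c); f=d["frame"]; P=cloud(d);H=hsv(d)
    rd=((H[...,0]<6)|(H[...,0]>174))&(H[...,1]>170)&(P[...,2]>.085)&(P[...,2]<.13)&(P[...,1]>.11)&(P[...,1]<.3)
    print(c,np.median(P[rd],0),rd.sum())
    cv2.imwrite(f"pics/{c}{n}.png",cv2.resize(f[90:230,290:440] if c=="scene" else f[60:240,100:290],None,fx=4,fy=3.3))
E
python3 sw.py 18
```

```text
17.15 [0.42522461 0.19384206 0.07544851] [-0.33126152  1.49122703 -0.70629053]
scene [0.42760014 0.16945576 0.10711402] 69
side [0.42316161 0.16045479 0.10642113] 48
```

View pics/scene18.png

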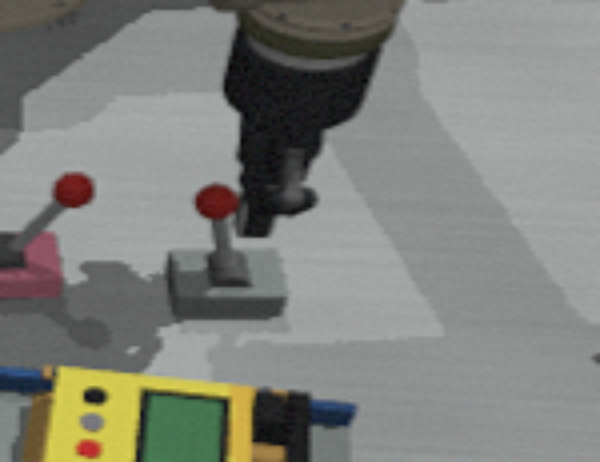

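Call:
{"name": "jog_arm", "arguments": {
  "plan": [
    [0, 0, 0.4, 0, 0, 0],
    [0, 0, 0.8, 0, 0, 0],
    [0, 0, 1.2, 0, 0, 0]
  ]
}}

```text
t: 17.55
tool_pos: [0.4259, 0.1822, 0.0754]
orientation: [1.077, 1.569, -0.428]
ft_force: [-0.1, 0.6, -1.2]
opening: -0.0
```

Call:
{"name": "jog_arm", "arguments": {
  "plan": [
    [0, 0, 0.2, 0, 0, 0],
    [0, 0, 0.4, 0, 0, 0]
  ]
}}

```text
t: 17.75
tool_pos: [0.4263, 0.1782, 0.0755]
orientation: [1.139, 1.569, -0.366]
ft_force: [0.9, 1.1, -1.9]
opening: 0.0005
```

```bash
python3 sw.py 19
```

```text
17.75 [0.42626053 0.1782362  0.07550878] [ 0.85676862  1.07919993 -1.94643224]
scene [0.42863303 0.15338843 0.10183749] 68
side [0.42439248 0.14540209 0.10041087] 49
```

Call:
{"name": "jog_arm", "arguments": {
  "plan": [
    [0, 0, 0.15, 0, 0, 0],
    [0, 0, 0.3, 0, 0, 0]
  ]
}}

```text
t: 18.05
tool_pos: [0.4265, 0.1754, 0.0755]
orientation: [1.176, 1.569, -0.329]
ft_force: [0.0, 1.2, -0.2]
opening: -0.0002
```

Call:
{"name": "jog_arm", "arguments": {
  "plan": [
    [0, 0, 0.15, 0, 0, 0],
    [0, 0, 0.3, 0, 0, 0]
  ]
}}

```text
t: 18.25
tool_pos: [0.4266, 0.1739, 0.0755]
orientation: [2.521, 1.567, 1.014]
ft_force: [-0.0, 21.0, -2.1]
opening: 0.0001
```

```bash
python3 sw.py 20
```

```text
18.25 [0.42655807 0.17389224 0.07554327] [-0.04619745 21.03732288 -2.13284735]
scene [0.42950371 0.15070646 0.10025962] 67
side [0.42441702 0.14189378 0.09912668] 51
```

View pics/scene20.png

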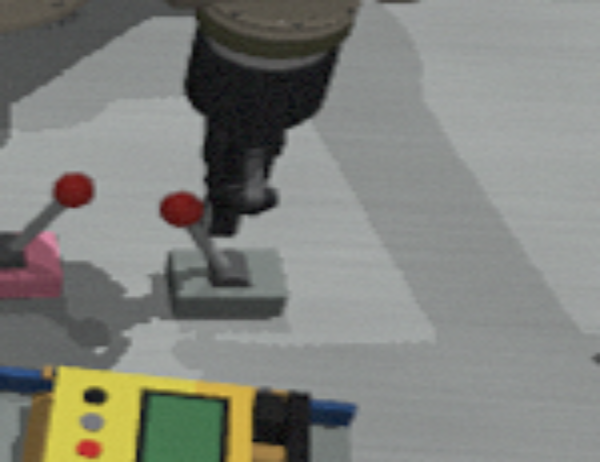

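The lever has reached its end stop: the force rose to 21 N. Now I'll back off, lift away and check.

Call:
{"name": "jog_arm", "arguments": {
  "plan": [
    [0, 0, -1, 0, 0, 0],
    [0, 0, -3, 0, 0, 0],
    [-1, 0, -6, 0, 0, 0],
    [-5, 0, -9, 0, 0, 0],
    [-9, 0, -11, 0, 0, 0],
    [-13, 0, -11, 0, 0, 0],
    [-13, 0, -11, 0, 0, 0],
    [-13, 0, -11, 0, 0, 0]
  ]
}}

```text
t: 19.15
tool_pos: [0.4192, 0.2823, 0.2055]
orientation: [1.198, 1.568, -0.307]
ft_force: [-0.5, 0.0, -0.7]
opening: 0.0001
```

```bash
python3 sw.py 21; python3 look.py 22 2>/dev/null
python3 - <<'E'
from station import *
import cv2, numpy as np
d=get_image("scene"); cv2.imwrite("pics/scene23.png",d["frame"]); print(state()["qvel"])
a=np.load("scene0.npz")["frame"].astype(int)
E
```

```text
19.15 [0.41917816 0.28229656 0.20552557] [-0.45565256  0.01484299 -0.71620524]
scene [0.42953019 0.15021048 0.10042207] 66
side [0.42402504 0.14120833 0.09882704] 48
t 19.25 dock [226.6 179.8 204.1] F [-0.58  0.59  0.26]
scene 1166 tilt deg along -0.055101130939810776 lat 0.6099642582874047 z mid 50.902127105020384 along range [ 39.134  148.1562]
   table z near 1.067413761429159
side 1062 tilt deg along 0.5562529049020796 lat 0.021148230390719377 z mid 48.51849115331558 along range [ 36.262  153.2243]
   table z near -1.596577377902586
[ 0.00045443 -0.0064796  -0.00634404  0.00063796  0.00233318 -0.00137348]
```

View pics/scene23.png

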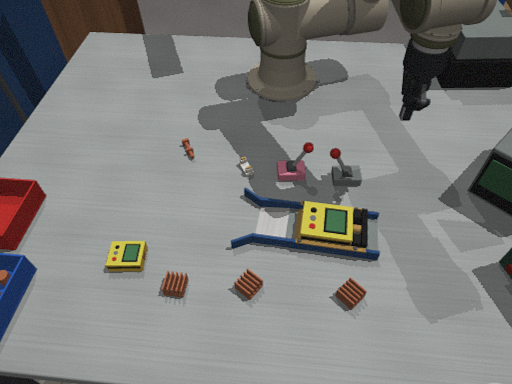

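The meter lies flat in the cradle, the lever at (336,154) leans to the other side, and the bystanders are where they started. Handing in.

Run:
```python
from station import *
print(hand_in())
```

```text
the job is handed in; nothing more can be done
None
```

The meter is docked, the red switch lever is thrown fully over, and I handed the job in at about 19.4 s of the 67 s allowed. No verdict is reported, so the results below are from my own last checks.

- **Push:** I pushed the large yellow meter up the ramp and over the lip with the two fingertips. The highest force I read was about 12 N, at the end bumpers. I only read the force at the end of each move, so a brief higher peak between readings can't be ruled out.
- **Docking:** The tail stayed up on the lip until I eased the pusher down about 6 mm; it then dropped.
- **Meter at rest:** In the scene camera it lies at about dock x = 94 mm, with its underside about 10 mm above the cart. It tilts under 0.1° along the dock and 0.6° across it, against a limit of about 1.1°. The side camera gave 0.6° along and 0.0° across, so the two disagree by about 0.6° each way, which I put down to camera noise.
- **Switch:** I pushed the lever until it reached its stop, where the force rose to 21 N. The knob moved about 76 mm, which matches a full throw of about 1 rad, and it stayed there after I backed off.
- **Other things on the cart:** By eye in the last picture, the heatsinks, fuse holder, bolt, small meter and pink switch are where they started; I did not measure them again. The arm was about 20 cm up and touching nothing.

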